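# Make up two caster repair kits

### The job

Make up the two caster repair kits: in the two-compartment tray goes the large wheel, in its big compartment, with the axle bolt in the small one; in the three-compartment tray goes the small wheel, in the wide middle compartment, with the sleeve and the spacer block (pull it up out of the vice by its top edge) in the two end compartments, one in each, whichever way round. Set every part down on the tray floor the same way up as it stands or lies now. Leave the tape measure and the grease can where they are.

Things in the scene. Friction and masses are not known exactly. Their poses are not given: they have to be found in the camera images.
- tray2: Fixed flat tray (thin aluminium walls, dark rubber floor) with TWO compartments, 92 (x) by 148 (y) mm, all walls 4 mm thick and their tops only 10 mm above the bench, floor 3 mm thick. Origin: centre of its underside, on the bench. Across its y axis: the big compartment, 84 by 84 mm inside, is centred at y = -28 mm; the small one, 84 (x) by 52 (y) mm, at y = +44 mm (both at x = 0).
- tray3: Fixed flat tray (thin aluminium walls, dark rubber floor) with THREE compartments in a row along its y axis, 74 (x) by 170 (y) mm, all walls 4 mm thick and their tops only 10 mm above the bench, floor 3 mm thick. Origin: centre of its underside, on the bench. Middle compartment 66 by 66 mm inside, centred on the origin; end compartments 66 (x) by 44 (y) mm, centred at y = -57 and y = +57 mm.
- wheel_large: The larger of two loose caster wheels (black rubber tyre, grey hub), lying flat on the bench: 58 mm across, 28 mm thick. Origin: centre of its underside, z up.
- wheel_small: The smaller caster wheel, same look, lying flat on the bench: 46 mm across, 26 mm thick. Origin: centre of its underside, z up.
- axle_bolt: Steel hexagon bolt standing on its head, loose on the bench: head 35 mm over the corners and 13 mm high, then a 16 mm round shank rising to 73 mm. Origin: centre of the underside of the head, z up along the shank.
- sleeve: Brass tube standing on end, loose on the bench: 26 mm outside, 17 mm bore, 45 mm tall. Origin: centre of its lower end, z up along the bore.
- spacer: Aluminium spacer block, 16 (x) by 40 (y) by 58 (z) mm, standing upright in the gap between the vice's jaws with about 1.5 mm play on each side; its top 24 mm stick out above the jaws. It slides out straight up. Origin: centre of its underside, z up.
- vice: Small dark steel machine vice fixed to the bench: bed 124 (x) by 90 (y) mm, top 18 mm up; two jaws, each 80 mm long in y and 36 mm thick in x, tops 52 mm up, with a fixed 19 mm gap between them that runs along y through the origin. Screw and cross handle stick out on its -x side, to 96 mm from the origin, at most 42 mm high. Origin: centre of its underside, on the bench.
- tape: Black tape measure, 62 by 42 by 46 mm high, loose in the row of parts; not part of a kit. Origin: centre of its underside.
- can: Grey round grease can, 64 mm across, 100 mm tall, loose on the bench; not part of a kit. Origin: centre of its underside.
Things that resemble listed ones, but are neither listed nor needed, are in the scene too. What is meant by the sleeve is not turquoise, and is the smaller of those in its own colour. Of the things that look like the axle_bolt, the smaller one is meant.

How it is judged:
At the end, for the whole second after the job is handed in: Every part is on its tray floor (within 5 mm), within 0.15 rad of the way up it began, at rest, released, in its compartment: off centre in x, y at most 16, 16 mm (large wheel), 30, 15 (bolt), 14, 14 (small wheel), 24, 14 (sleeve), 29, 18 (spacer); sleeve and spacer at opposite ends (z of wheel_large in the frame of tray2 between -0.002 and 0.008 m and angle between each of wheel_large, axle_bolt, wheel_small, sleeve, spacer's own z axis and vertical below 0.15 rad and linear speed of each of wheel_large, axle_bolt, wheel_small, sleeve, spacer below 0.02 m/s and angular speed of each of wheel_large, axle_bolt, wheel_small, sleeve, spacer below 0.2 rad/s and x of wheel_large in the frame of tray2 between -0.016 and 0.016 m and y of wheel_large in the frame of tray2 between -0.044 and -0.012 m and z of axle_bolt in the frame of tray2 between -0.002 and 0.008 m and x of axle_bolt in the frame of tray2 between -0.03 and 0.03 m and y of axle_bolt in the frame of tray2 between 0.029 and 0.059 m and z of wheel_small in the frame of tray3 between -0.002 and 0.008 m and x of wheel_small in the frame of tray3 between -0.014 and 0.014 m and y of wheel_small in the frame of tray3 between -0.014 and 0.014 m and z of sleeve in the frame of tray3 between -0.002 and 0.008 m and ((x of sleeve in the frame of tray3 between -0.024 and 0.024 m and y of sleeve in the frame of tray3 between -0.071 and -0.043 m) or (x of sleeve in the frame of tray3 between -0.024 and 0.024 m and y of sleeve in the frame of tray3 between 0.043 and 0.071 m)) and z of spacer in the frame of tray3 between -0.002 and 0.008 m and ((x of spacer in the frame of tray3 between -0.029 and 0.029 m and y of spacer in the frame of tray3 between -0.075 and -0.039 m) or (x of spacer in the frame of tray3 between -0.029 and 0.029 m and y of spacer in the frame of tray3 between 0.039 and 0.075 m)) and horizontal distance between sleeve and spacer above 0.075 m); the robot touches nothing.
It fails at once if the tape measure was moved more than 20 mm (distance of tape from where it was at the start of the episode above 0.02 m).
It fails at once if the grease can was moved more than 20 mm (distance of can from where it was at the start of the episode above 0.02 m).
It also fails if it takes over 136 s, if anything falls off the work surface, if the arm or the gripper's body presses on something with over 40 N, if the wrist force passes 120 N, or if a joint passes its speed limit or range.

### The arm

A 6-joint arm with a two-finger parallel gripper is mounted at the origin on the work surface. World frame = base frame: x ahead of the robot, y to its left, z up, the work surface at z = 0. Lengths are in m, angles in rad, forces in N, time in s.
With the tool pointing down it reaches from about 0.3 to 0.775 m from the base axis. Payload 14.6 kg.
Tool frame: the origin (TCP) lies midway between the tips of the shut fingers; the grasp point (between the pads) lies 19 mm behind it; z points along the fingers, y is the direction in which the jaws open and shut (so a half turn about z gives the same grasp; the last joint's range is limited). The gripper opens to 94 mm and grips with 3 to 60 N. Pads are 16 mm wide; open, the fingers measure 119 mm over their backs; the gripper's body (75 mm by 177 mm) begins 78 mm behind the grasp point.
Start: joints at [1.264, 0.3, 1.521, -0, 1.321, -0.067], TCP at [0.131, 0.534, 0.205] pointing down, gripper open.
Joint ranges: [-3.03, 3.03], [-0.79, 2.21], [0.23, 2.52], [-1.04, 4.18], [0, 3.07], [-2.55, 2.55]. Speed limits (rad/s): [2.22, 2.22, 2.57, 3.14, 3.14, 3.14].

### API

Orientations are given as [roll, pitch, yaw] about the fixed x, y, z axes, in that order (R = Rz(yaw) Ry(pitch) Rx(roll)).
In Python, from station import readout, imaging, job gives the robot as it stands.
- The arm moves only by the tool arm_command, never from a script. Its argument "increments" is a list of rows, each an object with "gripper": the opening, from 0 (shut) to 1 (fully open); "slide": the shift along the world's x, y, z in m, a list of three; "yaw": the turn about the world's z in rad. A call has 1 to 8 rows; each row is the pose to reach, as a shift and turn from the pose commanded when the call began; what a row does not reach only later rows make up. A row lasts 1/8 s, in which the tool goes at most 62.5 mm and 10.7 degrees, less where a joint would pass 70% of its speed; a pose out of reach is approached as far as the arm can. A call with a gripper value outside its range is refused whole. The fingers move at their own pace and stop on an object; "grip_force" is the grip in N (left out, the last holds). Time passes only in rows, so rows that repeat a pose let the fingers close. It gives the time, the measured TCP pose, the force and the opening at its end, in the units of the state.
- readout.get_obs(): the state, without advancing time (a new reading comes with each control period).
- imaging.camera(name): name is "scene" or "top"; returns a dict with "color" (400x640x3 uint8, red, green, blue), "mtx" (3x3 intrinsics, pixels), "rvec" (rotation vector, rad) and "tvec" (3), from world to camera coordinates, as OpenCV has them. Camera axes: x right, y down, z forward; pixel columns grow to the right and rows downward; lengths in m; the calibration is good to about 2 mm. A picture is of the moment at which its call begins. There is no depth.
- job.hand_in(): hands the job in, once; it reports no verdict.
The state is a dict: "time_s": time; "qpos": joint angles; "joint_vel": joint speeds; "tau": joint torques, N m; "ee_pos": TCP position; "eef_rot": TCP orientation; "force": force on the tool from outside, world axes, zero at the start; "moment": the same for the moment, N m; "grip_width": finger opening in m.
Only numpy, scipy, OpenCV 4.12 (cv2) and the standard library are available. Lean on these libraries where they do the work, as an engineer would, in place of code of your own. Each camera call takes 0.05 s, during which the arm holds its last target. There are 200 camera calls.

## Working session

There is one attempt and no reset: what is moved stays moved. The work goes in short steps, Python scripts to look and compute and a tool call to move; the robot and the scene stay as the last step left them, time stands still between calls to the robot, and variables do not carry over. Pictures are saved under pics/ and viewed, about 12 in all and at most 16, crops included, and the job is handed in when it is done.

Besides the shell and the picture viewer there is one more tool, called as name(argument=value, ...), one argument or row to a line, values as JSON. arm_command: Moves the arm, as the interface text tells. Its arguments: {"type":"object","properties":{"increments":{"type":"array","items":{"type":"object","properties":{"gripper":{"type":"number"},"slide":{"type":"array","items":{"type":"number"}},"yaw":{"type":"number"}}}},"grip_force":{"type":"number"}},"required":["increments"]}

```bash
mkdir -p pics
cat > h.py <<'E'
import numpy as np, cv2
from station import readout, imaging, job
def shot(n):
    c=imaging.camera(n); return c
def save(c,fn,box=None,scale=1):
    im=cv2.cvtColor(c["color"],cv2.COLOR_RGB2BGR)
    if box: im=im[box[1]:box[3],box[0]:box[2]]
    if scale!=1: im=cv2.resize(im,None,fx=scale,fy=scale,interpolation=cv2.INTER_CUBIC)
    cv2.imwrite("pics/"+fn,im)
def ray(c,uv,z):
    K=np.array(c["mtx"]);R,_=cv2.Rodrigues(np.array(c["rvec"]));t=np.array(c["tvec"]).reshape(3)
    uv=np.atleast_2d(np.array(uv,float)); d=np.c_[uv,np.ones(len(uv))]@np.linalg.inv(K).T@R; o=-R.T@t
    return o+d*((z-o[2])/d[:,2])[:,None]
def proj(c,P):
    return cv2.projectPoints(np.atleast_2d(np.array(P,float)),np.array(c["rvec"],float),np.array(c["tvec"],float),np.array(c["mtx"],float),None)[0].reshape(-1,2)
E
python3 - <<'E'
from h import *
import pickle
for n in("scene","top"):
    c=shot(n); save(c,n+"0.png",scale=1.25); pickle.dump(c,open(n+"0.pkl","wb"))
    R,_=cv2.Rodrigues(np.array(c["rvec"])); print(n,-R.T@np.array(c["tvec"]).reshape(3))
print(readout.get_obs())
E
```

```text
scene [1.10354683 0.3489367  0.54493994]
top [0.42348743 0.01196888 1.22776814]
{'time_s': 0.1, 'qpos': array([ 1.26437167e+00,  3.00411031e-01,  1.52153833e+00,  1.79250236e-06,
        1.32072193e+00, -6.66050000e-02]), 'joint_vel': array([ 0.00030552, -0.00228466, -0.00020714,  0.00220673, -0.00247829,
        0.0010428 ]), 'tau': array([ 2.83126261e-03, -5.32632315e+01, -3.53278112e+01,  7.09755393e-02,
        2.35694333e-02, -5.42250609e-05]), 'ee_pos': array([0.13056955, 0.53401923, 0.20493737]), 'eef_rot': array([-3.14051652e+00, -7.35218420e-05,  2.90177251e+00]), 'force': array([-0.531368  , -0.0503763 , -0.10030729]), 'moment': array([ 0.00299361, -0.05281733, -0.00359131]), 'grip_width': 0.09420654212672964}
```

View pics/scene0.png

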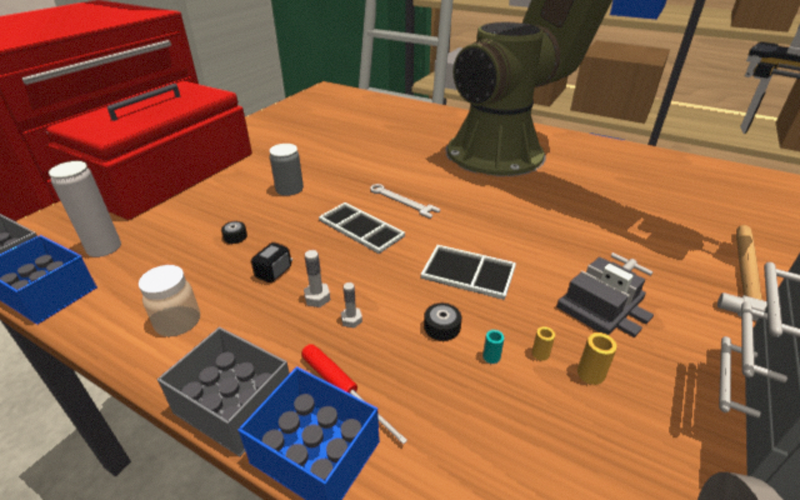

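View pics/top0.png

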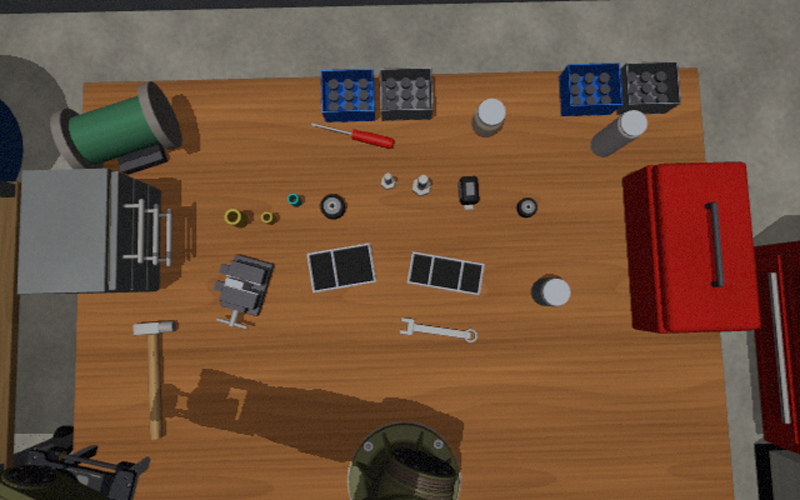

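Top view (800-px picture): candidate bolts are at (388,182), the smaller, and (423,186), the larger. Tubes are turquoise (294,199), small brass (268,217) and large brass (235,217). Wheels are at (333,206), large, and (527,207), small. I choose the (388,182) bolt and the (268,217) sleeve, and check them in a close crop.

Run:
```python
from h import *
import pickle
c=pickle.load(open("top0.pkl","rb")); print(c["mtx"])
a=c["color"][130:265,165:300]; b=c["color"][130:265,280:445]
save(c,"crop1.png",(165,135,325,265),5)
save(c,"crop2.png",(300,135,460,255),5)
s=pickle.load(open("scene0.pkl","rb"))
for n,uv,z in [("bolt top",(388,181),.073),("bigbolt",(423,180),.1),("sleeve",(268,217),.045),("WL",(333,206),.028),("WS",(527,207),.026),("tape",(468,190),.046),("can",(555,292),.1),("t2",(341,267),.01),("t3",(446,273),.01),("spacer",(240,284),.076)]:
    p=ray(c,np.array(uv)/1.25,z)[0]; print(n,p.round(3),"r",np.hypot(*p[:2]).round(3),"scene800",(proj(s,p)[0]*1.25).round())
```

```text
[[417.77964607   0.         318.81440164]
 [  0.         417.77964607 193.57032108]
 [  0.           0.           1.        ]]
bolt top [0.671 0.019 0.073] r 0.671 scene800 [353. 281.]
bigbolt [ 0.665 -0.058  0.1  ] r 0.668 scene800 [313. 249.]
sleeve [0.601 0.295 0.045] r 0.669 scene800 [544. 331.]
WL [0.625 0.148 0.028] r 0.642 scene800 [442. 313.]
WS [ 0.61  -0.303  0.026] r 0.682 scene800 [234. 226.]
tape [ 0.65  -0.164  0.046] r 0.671 scene800 [273. 251.]
can [ 0.412 -0.335  0.1  ] r 0.531 scene800 [284. 149.]
t2 [0.484 0.134 0.01 ] r 0.502 scene800 [469. 268.]
t3 [ 0.463 -0.11   0.01 ] r 0.476 scene800 [360. 224.]
spacer [0.45  0.349 0.076] r 0.569 scene800 [610. 267.]
```

View pics/crop1.png

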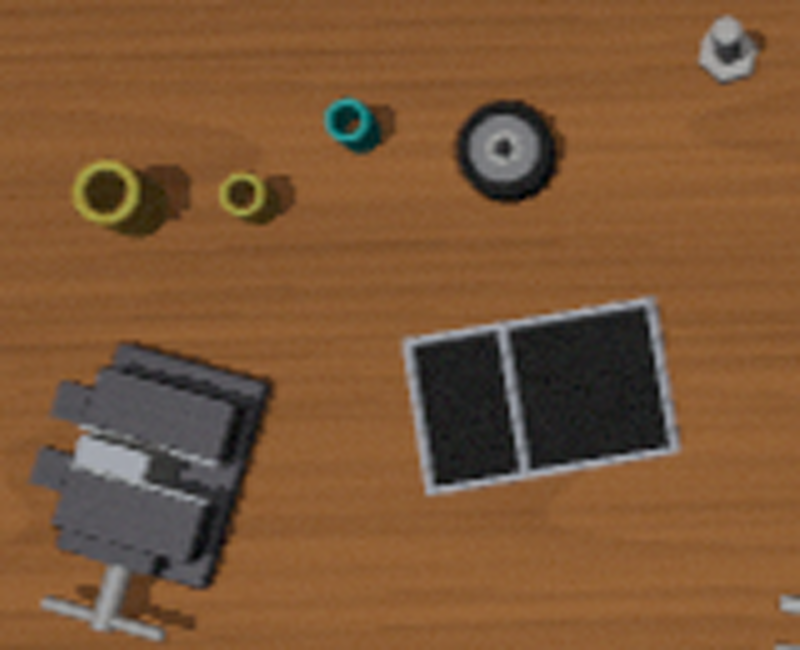

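View pics/crop2.png

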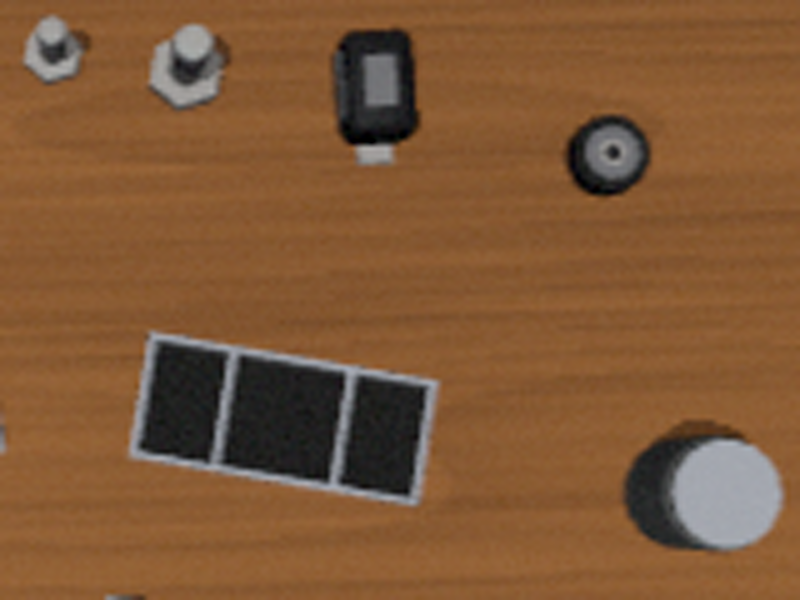

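The crops confirm the choices. The small bolt's head spans about 34 mm over the corners, and its big twin is about 41 mm. The small brass tube is about 27 mm across, the large one about 37 mm. The spacer is the bright piece at crop1 (112,458), offset to one end of the jaw gap. Next I measure with masks.

```bash
cat > meas.py <<'E'
from h import *
def blob(c,box,mask):   # biggest contour in box (x0,y0,x1,y1), full-picture coordinates, upscaled x4
    x0,y0,x1,y1=box
    im=cv2.resize(c["color"][y0:y1,x0:x1],None,fx=4,fy=4,interpolation=cv2.INTER_CUBIC)
    h=cv2.cvtColor(im,cv2.COLOR_RGB2HSV); m=mask(h).astype(np.uint8)*255
    k=max(cv2.findContours(m,cv2.RETR_EXTERNAL,cv2.CHAIN_APPROX_NONE)[0],key=cv2.contourArea)
    return (k.reshape(-1,2)+.5)/4-.5+[x0,y0]
def world(c,k,z): return ray(c,k,z)[:,:2]
def rect(W):
    (x,y),(w,h),a=cv2.minAreaRect((W*1000).astype(np.float32)); 
    if w<h: w,h,a=h,w,a+90
    return np.round([x,y,w,h],1),round(((a+90)%180)-90,1)  # centre mm, long, short, angle of long side deg
def circ(W):
    (x,y),r=cv2.minEnclosingCircle((W*1000).astype(np.float32)); return np.round([x,y,2*r],1)
grey=lambda lo:(lambda h:(h[...,1]<70)&(h[...,2]>lo))
brass=lambda h:(abs(h[...,0].astype(int)-28)<5)&(h[...,1]>100)&(h[...,2]>110)
notwood=lambda h:(h[...,1]<80)
def full(P): return (np.array(P)+0)
E
python3 - <<'E'
from meas import *
import pickle
c=pickle.load(open("top0.pkl","rb"))
def b(u0,v0,u1,v1,o): return (o+u0//5,135+v0//5,o+u1//5,135+v1//5)
k=blob(c,b(390,280,700,510,165),notwood); print("t2",rect(world(c,k,.01)))
k=blob(c,b(110,310,470,530,300),notwood); print("t3",rect(world(c,k,.01)))
k=blob(c,b(440,85,570,215,165),notwood); print("WL",circ(world(c,k,.028)),rect(world(c,k,.02)))
k=blob(c,b(460,100,550,200,165),lambda h:(h[...,1]<70)&(h[...,2]>90)); print("WLhub",circ(world(c,k,.028)))
k=blob(c,b(555,100,660,210,300),notwood); print("WS",circ(world(c,k,.026)))
k=blob(c,b(570,105,650,195,300),lambda h:(h[...,1]<70)&(h[...,2]>90)); print("WShub",circ(world(c,k,.026)))
k=blob(c,b(215,165,275,225,165),brass); print("sleeve",circ(world(c,k,.045)))
k=blob(c,b(690,10,765,90,165),grey(100)); print("bolt whole",rect(world(c,k,.013)))
k=blob(c,b(705,10,750,42,165),grey(150)); print("bolttop",circ(world(c,k,.073)))
k=blob(c,b(60,420,160,490,165),grey(125)); print("spacer",rect(world(c,k,.076)))
k=blob(c,b(10,330,280,590,165),lambda h:(h[...,1]<90)); print("vice",rect(world(c,k,.04)))
E
```

```text
t2 (array([483.6, 134.3, 151. ,  94. ]), -81.9)
t3 (array([ 463.4, -108.5,  173.2,   76.2]), 78.7)
WL [625.2 149.2  57.4] (array([626.8, 150.5,  56.2,  54. ]), -1.1)
WLhub [627.  151.2  39.7]
WS [ 611.1 -303.3   44.6]
WShub [ 612.1 -304.8   31. ]
sleeve [601.8 298.7  25.3]
bolt whole (array([683.2,  19.4,  36.1,  33.9]), 45.8)
bolttop [682.7  20.8  13.6]
spacer (array([450.1, 359.3,  51.2,  19.9]), 71.6)
vice (array([445.3, 359.6, 136.5, 115.5]), -17.4)
```

Run:
```python
from meas import *
import pickle
c=pickle.load(open("top0.pkl","rb")); s=pickle.load(open("scene0.pkl","rb"))
box=(175,218,200,236)
for t in (135,150,165):
    def m(h):
        a=((h[...,1]<60)&(h[...,2]>t)).astype(np.uint8); return cv2.morphologyEx(a,cv2.MORPH_OPEN,np.ones((17,17)))
    k=blob(c,box,m); print("spacer",t,rect(world(c,k,.076)))
im=s["color"].copy(); im=cv2.resize(im,None,fx=3,fy=3)
def dot(P,col):
    for q in proj(s,P): cv2.drawMarker(im,tuple(int(v) for v in (q+.5)*3-.5),col,cv2.MARKER_CROSS,14,1)
P={"WL":(.6255,.1500,.028),"WS":(.6116,-.304,.026),"sl":(.6018,.2987,.045),"bolt":(.683,.020,.073),"t2":(.4775,.178,.003),"t2b":(.4875,.1066,.003),"t3a":(.4746,-.0526,.003),"t3m":(.4634,-.1085,.003),"t3b":(.4522,-.1644,.003)}
dot(list(P.values()),(255,0,0)); dot([(.683,.020,.013)],(255,0,255))
cv2.imwrite("pics/s1.png",cv2.cvtColor(cv2.resize(im[450:900,400:1600],None,fx=.66,fy=.66,interpolation=cv2.INTER_AREA),cv2.COLOR_RGB2BGR))
```

```text
spacer 135 (array([451.7, 364.8,  39.3,  17.6]), 74.4)
spacer 150 (array([452.2, 364.7,  37.8,  16.1]), 75.2)
spacer 165 (array([451.5, 360.9,  23. ,  13.7]), 88.3)
```

View pics/s1.png

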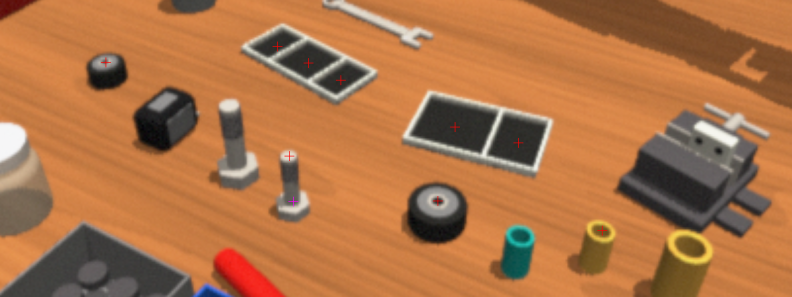

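Every marker falls on its part or compartment in the scene view, and the spacer's top measures 39 x 17 mm at (0.452, 0.3645), with its long axis near 73°. The spacer goes first.

arm_command(
  increments=[
    {"slide": [0.321,-0.17,0],"yaw": -1.62,"gripper": 0.6},
    {"slide": [0.321,-0.17,0],"yaw": -1.62,"gripper": 0.6},
    {"slide": [0.321,-0.17,0],"yaw": -1.62,"gripper": 0.6},
    {"slide": [0.321,-0.17,0],"yaw": -1.62,"gripper": 0.6},
    {"slide": [0.321,-0.17,0],"yaw": -1.62,"gripper": 0.6},
    {"slide": [0.321,-0.17,0],"yaw": -1.62,"gripper": 0.6},
    {"slide": [0.321,-0.17,0],"yaw": -1.62,"gripper": 0.6},
    {"slide": [0.321,-0.17,0],"yaw": -1.62,"gripper": 0.6},
  ],
)

```text
time_s: 1.1
ee_pos: [0.452, 0.3636, 0.2049]
eef_rot: [-3.141, 0.001, 1.394]
force: [0.6, 0.2, 1.0]
grip_width: 0.0564
```

arm_command(
  increments=[
    {"slide": [0,0,0]},
    {"slide": [0,0,0]},
    {"slide": [0,0,0]},
    {"slide": [0,0,0]},
  ],
)

```text
invalid input
```

arm_command(
  increments=[
    {"slide": [0,0.001,0],"yaw": -0.12,"gripper": 0.6},
    {"slide": [0,0.001,-0.03],"yaw": -0.12,"gripper": 0.6},
    {"slide": [0,0.001,-0.06],"yaw": -0.12,"gripper": 0.6},
    {"slide": [0,0.001,-0.09],"yaw": -0.12,"gripper": 0.6},
    {"slide": [0,0.001,-0.11],"yaw": -0.12,"gripper": 0.6},
    {"slide": [0,0.001,-0.11],"yaw": -0.12,"gripper": 0.6},
  ],
)

```text
time_s: 1.85
ee_pos: [0.4509, 0.3648, 0.094]
eef_rot: [-3.14, 0.003, 1.282]
force: [0.0, -0.7, -0.6]
grip_width: 0.0565
```

Run:
```python
from h import *
c=shot("scene"); save(c,"a1.png",(420,130,640,290),3.6)
print(readout.get_obs()["ee_pos"])
```

```text
[0.45148798 0.365177   0.09531745]
```

View pics/a1.png

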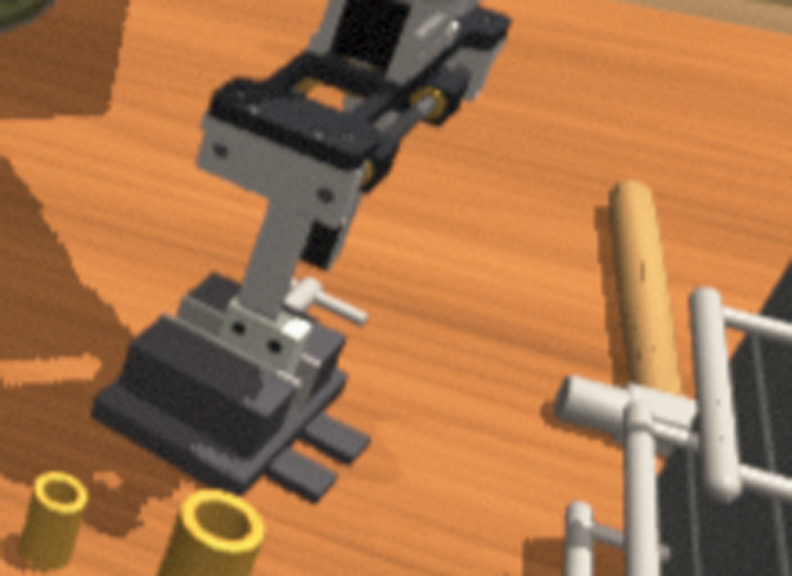

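The front finger stands before the spacer's face (pixel ~(265,310)), and the spacer's right part is still visible. The jaws straddle it, so I descend and grip.

arm_command(
  increments=[
    {"slide": [0,0,-0.019],"yaw": 0,"gripper": 0.6},
    {"slide": [0,0,-0.037],"yaw": 0,"gripper": 0.6},
    {"slide": [0,0,-0.037],"yaw": 0,"gripper": 0.6},
    {"slide": [0,0,-0.037],"yaw": 0,"gripper": 0.0},
    {"slide": [0,0,-0.037],"yaw": 0,"gripper": 0.0},
    {"slide": [0,0,-0.037],"yaw": 0,"gripper": 0.0},
    {"slide": [0,0,-0.037],"yaw": 0,"gripper": 0.0},
    {"slide": [0,0,-0.037],"yaw": 0,"gripper": 0.0},
  ],
  grip_force=25,
)

```text
time_s: 2.9
ee_pos: [0.4517, 0.3653, 0.0586]
eef_rot: [3.142, -0.0, 1.282]
force: [-0.1, -0.5, 1.2]
grip_width: 0.0153
```

arm_command(
  increments=[
    {"slide": [0,0,0.015],"yaw": 0,"gripper": 0.0},
    {"slide": [0,0,0.03],"yaw": 0,"gripper": 0.0},
    {"slide": [0,0,0.045],"yaw": 0,"gripper": 0.0},
    {"slide": [0,0,0.06],"yaw": 0,"gripper": 0.0},
    {"slide": [0,0,0.08],"yaw": 0,"gripper": 0.0},
    {"slide": [0,0,0.1],"yaw": 0,"gripper": 0.0},
    {"slide": [0,0,0.1],"yaw": 0,"gripper": 0.0},
  ],
)

```text
time_s: 3.78
ee_pos: [0.4521, 0.3656, 0.1602]
eef_rot: [3.14, -0.002, 1.282]
force: [1.1, -0.0, -0.8]
grip_width: 0.0156
```

arm_command(
  increments=[
    {"slide": [0.003,-0.05,0],"yaw": -0.185,"gripper": 0.0},
    {"slide": [0.006,-0.1,0],"yaw": -0.37,"gripper": 0.0},
    {"slide": [0.009,-0.15,0],"yaw": -0.55,"gripper": 0.0},
    {"slide": [0.012,-0.21,0],"yaw": -0.74,"gripper": 0.0},
    {"slide": [0.015,-0.265,0],"yaw": -0.92,"gripper": 0.0},
    {"slide": [0.018,-0.32,0],"yaw": -1.11,"gripper": 0.0},
    {"slide": [0.021,-0.37,0],"yaw": -1.29,"gripper": 0.0},
    {"slide": [0.0225,-0.418,0],"yaw": -1.478,"gripper": 0.0},
  ],
)

```text
time_s: 4.78
ee_pos: [0.4737, -0.0544, 0.1579]
eef_rot: [-3.142, 0.001, -0.202]
force: [0.4, 0.4, -1.3]
grip_width: 0.0156
```

arm_command(
  increments=[
    {"slide": [0,0,-0.03],"yaw": 0,"gripper": 0.0},
    {"slide": [0,0,-0.06],"yaw": 0,"gripper": 0.0},
    {"slide": [0,0,-0.08],"yaw": 0,"gripper": 0.0},
    {"slide": [0,0,-0.09],"yaw": 0,"gripper": 0.0},
    {"slide": [0,0,-0.09],"yaw": 0,"gripper": 0.0},
  ],
)

```text
time_s: 5.4
ee_pos: [0.4738, -0.0527, 0.0681]
eef_rot: [3.142, 0.001, -0.196]
force: [0.6, 1.2, -0.5]
grip_width: 0.0157
```

arm_command(
  increments=[
    {"slide": [0,0,-0.008],"yaw": 0,"gripper": 0.0},
    {"slide": [0,0,-0.016],"yaw": 0,"gripper": 0.0},
    {"slide": [0,0,-0.02],"yaw": 0,"gripper": 0.0},
    {"slide": [0,0,-0.023],"yaw": 0,"gripper": 0.0},
    {"slide": [0,0,-0.023],"yaw": 0,"gripper": 0.0},
  ],
)

```text
time_s: 6.02
ee_pos: [0.4741, -0.0527, 0.0453]
eef_rot: [-3.142, 0.0, -0.196]
force: [0.7, -0.1, -1.0]
grip_width: 0.0156
```

Run:
```python
from h import *
c=shot("scene"); save(c,"a2.png",(200,120,380,250),4.4)
```

```text
(no output)
```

View pics/a2.png

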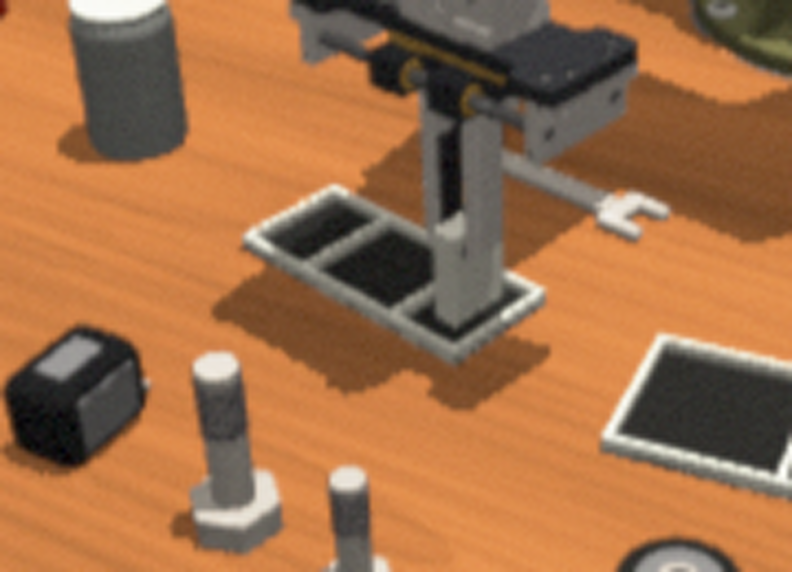

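The spacer stands in the right end compartment, base at about (465,318), close above the floor. I lower it the last 1–2 mm, release slightly, then rise.

arm_command(
  increments=[
    {"slide": [0,0,-0.001],"yaw": 0,"gripper": 0.0},
    {"slide": [0,0,-0.002],"yaw": 0,"gripper": 0.0},
    {"slide": [0,0,-0.002],"yaw": 0,"gripper": 0.0},
  ],
)

```text
time_s: 6.45
ee_pos: [0.4742, -0.0528, 0.0436]
eef_rot: [-3.142, -0.0, -0.196]
force: [0.6, -0.5, 1.2]
grip_width: 0.0159
```

arm_command(
  increments=[
    {"slide": [0,0,0],"yaw": 0,"gripper": 0.3},
    {"slide": [0,0,0],"yaw": 0,"gripper": 0.4},
    {"slide": [0,0,0],"yaw": 0,"gripper": 0.4},
    {"slide": [0,0,0.02],"yaw": 0,"gripper": 0.4},
    {"slide": [0,0,0.05],"yaw": 0,"gripper": 0.4},
    {"slide": [0,0,0.1],"yaw": 0,"gripper": 0.5},
    {"slide": [0,0,0.13],"yaw": 0,"gripper": 0.5},
  ],
)

```text
time_s: 7.32
ee_pos: [0.4745, -0.0528, 0.1757]
eef_rot: [-3.142, -0.002, -0.196]
force: [0.1, -0.6, -0.2]
grip_width: 0.0467
```

arm_command(
  increments=[
    {"slide": [0.016,0.045,0],"yaw": 0.185,"gripper": 0.5},
    {"slide": [0.032,0.09,0],"yaw": 0.37,"gripper": 0.5},
    {"slide": [0.048,0.135,0],"yaw": 0.55,"gripper": 0.5},
    {"slide": [0.064,0.18,0],"yaw": 0.74,"gripper": 0.5},
    {"slide": [0.08,0.225,0],"yaw": 0.92,"gripper": 0.5},
    {"slide": [0.096,0.27,0],"yaw": 1.11,"gripper": 0.5},
    {"slide": [0.112,0.315,0],"yaw": 1.29,"gripper": 0.5},
    {"slide": [0.127,0.351,0],"yaw": 1.48,"gripper": 0.5},
  ],
)

```text
time_s: 8.32
ee_pos: [0.6013, 0.3001, 0.1732]
eef_rot: [-3.141, 0.0, 1.289]
force: [-0.2, -0.5, -0.0]
grip_width: 0.047
```

arm_command(
  increments=[
    {"slide": [0,0,0],"yaw": 0.185,"gripper": 0.5},
    {"slide": [0,0,0],"yaw": 0.37,"gripper": 0.5},
    {"slide": [0,0,-0.03],"yaw": 0.55,"gripper": 0.5},
    {"slide": [0,0,-0.06],"yaw": 0.59,"gripper": 0.5},
    {"slide": [0,0,-0.09],"yaw": 0.59,"gripper": 0.5},
    {"slide": [0,0,-0.1],"yaw": 0.59,"gripper": 0.5},
    {"slide": [0,0,-0.1],"yaw": 0.59,"gripper": 0.5},
  ],
)

```text
time_s: 9.2
ee_pos: [0.6011, 0.2982, 0.0735]
eef_rot: [-3.141, 0.0, 1.872]
force: [0.0, -0.4, 1.0]
grip_width: 0.0467
```

Run:
```python
from h import *
print(readout.get_obs()["ee_pos"].round(4),readout.get_obs()["eef_rot"].round(3))
c=shot("scene"); save(c,"a3.png",(350,190,530,320),4.4)
```

```text
[0.6011 0.2982 0.0735] [-3.141  0.     1.872]
```

View pics/a3.png

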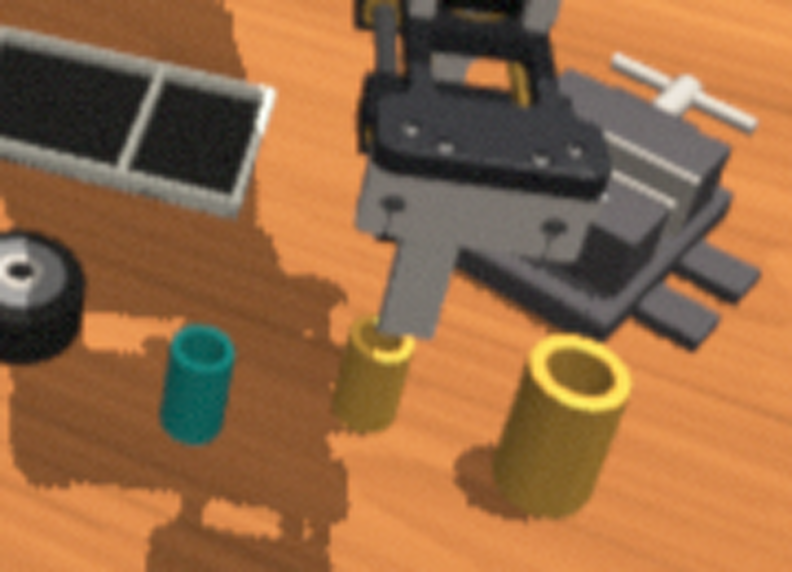

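The near finger (tip ~(410,330)) stands in front of the small brass sleeve (top ~(380,340)). The small rightward offset is what the 17° jaw angle predicts. Descend and grip.

arm_command(
  increments=[
    {"slide": [0,0,-0.02],"yaw": 0,"gripper": 0.5},
    {"slide": [0,0,-0.04],"yaw": 0,"gripper": 0.5},
    {"slide": [0,0,-0.057],"yaw": 0,"gripper": 0.5},
    {"slide": [0,0,-0.057],"yaw": 0,"gripper": 0.3},
    {"slide": [0,0,-0.057],"yaw": 0,"gripper": 0.0},
    {"slide": [0,0,-0.057],"yaw": 0,"gripper": 0.0},
    {"slide": [0,0,-0.057],"yaw": 0,"gripper": 0.0},
    {"slide": [0,0,-0.057],"yaw": 0,"gripper": 0.0},
  ],
)

```text
time_s: 10.25
ee_pos: [0.6015, 0.2984, 0.0171]
eef_rot: [3.141, -0.0, 1.872]
force: [0.0, -0.7, 3.8]
grip_width: 0.0251
```

arm_command(
  increments=[
    {"slide": [0,0,0],"yaw": 0,"gripper": 0.0},
    {"slide": [0,0,0.03],"yaw": 0,"gripper": 0.0},
    {"slide": [0,0,0.07],"yaw": 0,"gripper": 0.0},
    {"slide": [0,0,0.11],"yaw": 0,"gripper": 0.0},
    {"slide": [0,0,0.14],"yaw": 0,"gripper": 0.0},
    {"slide": [0,0,0.14],"yaw": 0,"gripper": 0.0},
  ],
)

```text
time_s: 11.0
ee_pos: [0.6018, 0.2986, 0.1585]
eef_rot: [3.138, -0.0, 1.872]
force: [1.1, 0.4, -1.5]
grip_width: 0.0252
```

arm_command(
  increments=[
    {"slide": [-0.018,-0.056,0],"yaw": 0,"gripper": 0.0},
    {"slide": [-0.037,-0.114,0],"yaw": 0,"gripper": 0.0},
    {"slide": [-0.055,-0.171,0],"yaw": 0,"gripper": 0.0},
    {"slide": [-0.074,-0.229,0],"yaw": 0,"gripper": 0.0},
    {"slide": [-0.093,-0.287,0],"yaw": 0,"gripper": 0.0},
    {"slide": [-0.112,-0.346,0],"yaw": 0,"gripper": 0.0},
    {"slide": [-0.13,-0.404,0],"yaw": 0,"gripper": 0.0},
    {"slide": [-0.149,-0.463,0],"yaw": 0,"gripper": 0.0},
  ],
)

```text
time_s: 12.0
ee_pos: [0.4507, -0.1662, 0.1551]
eef_rot: [-3.14, -0.001, 1.872]
force: [1.8, -0.4, 0.5]
grip_width: 0.0252
```

arm_command(
  increments=[
    {"slide": [0,0,-0.03],"yaw": 0,"gripper": 0.0},
    {"slide": [0,0,-0.07],"yaw": 0,"gripper": 0.0},
    {"slide": [0,0,-0.11],"yaw": 0,"gripper": 0.0},
    {"slide": [0,0,-0.125],"yaw": 0,"gripper": 0.0},
    {"slide": [0,0,-0.132],"yaw": 0,"gripper": 0.0},
    {"slide": [0,0,-0.132],"yaw": 0,"gripper": 0.0},
  ],
)

```text
time_s: 12.75
ee_pos: [0.4524, -0.1648, 0.0249]
eef_rot: [3.141, 0.0, 1.872]
force: [-0.3, -0.2, -0.7]
grip_width: 0.0248
```

Target 0.0201 (0.0171 + 3 mm floor).

arm_command(
  increments=[
    {"slide": [0,0,-0.003],"yaw": 0,"gripper": 0.0},
    {"slide": [0,0,-0.0045],"yaw": 0,"gripper": 0.0},
    {"slide": [0,0,-0.005],"yaw": 0,"gripper": 0.0},
    {"slide": [0,0,-0.005],"yaw": 0,"gripper": 0.0},
  ],
)

```text
time_s: 13.25
ee_pos: [0.4524, -0.1649, 0.0201]
eef_rot: [3.141, 0.001, 1.872]
force: [-1.9, 1.2, 5.7]
grip_width: 0.0255
```

arm_command(
  increments=[
    {"slide": [0,0,0],"yaw": 0,"gripper": 0.35},
    {"slide": [0,0,0],"yaw": 0,"gripper": 0.5},
    {"slide": [0,0,0],"yaw": 0,"gripper": 0.5},
    {"slide": [0,0,0.03],"yaw": 0,"gripper": 0.5},
    {"slide": [0,0,0.07],"yaw": 0,"gripper": 0.5},
    {"slide": [0,0,0.12],"yaw": 0,"gripper": 0.7},
    {"slide": [0,0,0.15],"yaw": 0,"gripper": 0.7},
  ],
)

```text
time_s: 14.12
ee_pos: [0.4525, -0.1649, 0.1718]
eef_rot: [3.14, 0.002, 1.872]
force: [0.1, -0.2, -0.5]
grip_width: 0.0635
```

arm_command(
  increments=[
    {"slide": [0.04,-0.035,0],"yaw": -0.12,"gripper": 0.7},
    {"slide": [0.08,-0.07,0],"yaw": -0.25,"gripper": 0.7},
    {"slide": [0.12,-0.105,0],"yaw": -0.37,"gripper": 0.7},
    {"slide": [0.1595,-0.1395,0],"yaw": -0.5,"gripper": 0.7},
    {"slide": [0.1595,-0.1395,-0.04],"yaw": -0.5,"gripper": 0.7},
    {"slide": [0.1595,-0.1395,-0.08],"yaw": -0.5,"gripper": 0.7},
    {"slide": [0.1595,-0.1395,-0.11],"yaw": -0.5,"gripper": 0.7},
    {"slide": [0.1595,-0.1395,-0.11],"yaw": -0.5,"gripper": 0.7},
  ],
)

```text
time_s: 15.12
ee_pos: [0.6105, -0.3036, 0.057]
eef_rot: [-3.137, -0.001, 1.372]
force: [-0.0, -0.6, 1.0]
grip_width: 0.0657
```

Run:
```python
from h import *
c=shot("scene"); a=cv2.resize(c["color"][110:230,150:340],None,fx=4,fy=4,interpolation=cv2.INTER_CUBIC)
cv2.imwrite("pics/a4.png",a[...,::-1])
```

```text
(no output)
```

View pics/a4.png

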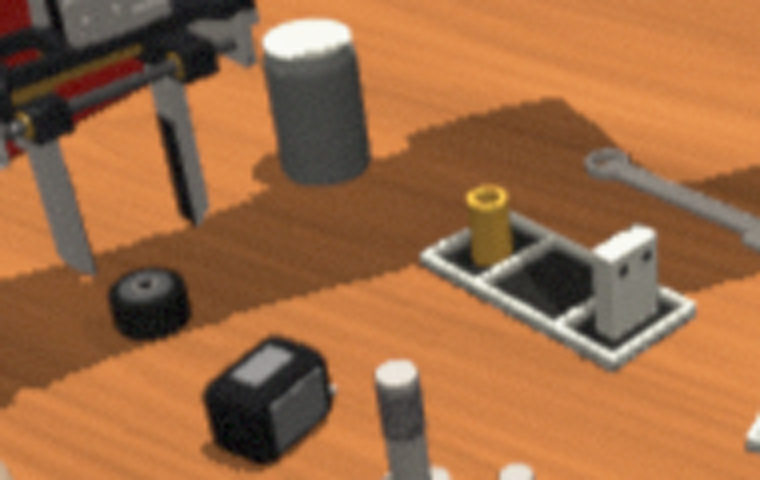

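The sleeve (490,225) and spacer (628,285) stand upright in the end compartments, and the jaws straddle the small wheel (150,300).

arm_command(
  increments=[
    {"slide": [0,0,-0.02],"yaw": 0,"gripper": 0.7},
    {"slide": [0,0,-0.04],"yaw": 0,"gripper": 0.7},
    {"slide": [0,0,-0.046],"yaw": 0,"gripper": 0.7},
    {"slide": [0,0,-0.046],"yaw": 0,"gripper": 0.7},
    {"slide": [0,0,-0.046],"yaw": 0,"gripper": 0.3},
    {"slide": [0,0,-0.046],"yaw": 0,"gripper": 0.3},
    {"slide": [0,0,-0.046],"yaw": 0,"gripper": 0.3},
    {"slide": [0,0,-0.046],"yaw": 0,"gripper": 0.3},
  ],
)

```text
time_s: 16.18
ee_pos: [0.6119, -0.3044, 0.014]
eef_rot: [3.141, 0.0, 1.372]
force: [-0.1, 0.6, 3.4]
grip_width: 0.0453
```

arm_command(
  increments=[
    {"slide": [0,0,0],"yaw": 0,"gripper": 0.3},
    {"slide": [0,0,0.02],"yaw": 0,"gripper": 0.3},
    {"slide": [0,0,0.05],"yaw": 0,"gripper": 0.3},
    {"slide": [0,0,0.1],"yaw": 0,"gripper": 0.3},
    {"slide": [0,0,0.15],"yaw": 0,"gripper": 0.3},
    {"slide": [0,0,0.15],"yaw": 0,"gripper": 0.3},
  ],
)

```text
time_s: 16.92
ee_pos: [0.6129, -0.305, 0.1694]
eef_rot: [3.134, 0.003, 1.372]
force: [0.3, 0.1, -1.1]
grip_width: 0.0454
```

arm_command(
  increments=[
    {"slide": [-0.03,0.04,0],"yaw": 0,"gripper": 0.3},
    {"slide": [-0.06,0.08,0],"yaw": 0,"gripper": 0.3},
    {"slide": [-0.09,0.12,0],"yaw": 0,"gripper": 0.3},
    {"slide": [-0.12,0.16,0],"yaw": 0,"gripper": 0.3},
    {"slide": [-0.149,0.196,0],"yaw": 0,"gripper": 0.3},
    {"slide": [-0.149,0.196,-0.03],"yaw": 0,"gripper": 0.3},
    {"slide": [-0.149,0.196,-0.06],"yaw": 0,"gripper": 0.3},
    {"slide": [-0.149,0.196,-0.06],"yaw": 0,"gripper": 0.3},
  ],
)

```text
time_s: 17.92
ee_pos: [0.4614, -0.1078, 0.102]
eef_rot: [-3.138, -0.0, 1.372]
force: [0.8, -0.2, -0.2]
grip_width: 0.0453
```

Run:
```python
from h import *
o=readout.get_obs();print(o["ee_pos"].round(4),o["eef_rot"].round(3))
c=shot("scene"); a=cv2.resize(c["color"][100:230,210:380],None,fx=4,fy=4,interpolation=cv2.INTER_CUBIC)
cv2.imwrite("pics/a5.png",a[...,::-1])
```

```text
[ 0.4614 -0.1078  0.102 ] [-3.138 -0.     1.372]
```

View pics/a5.png

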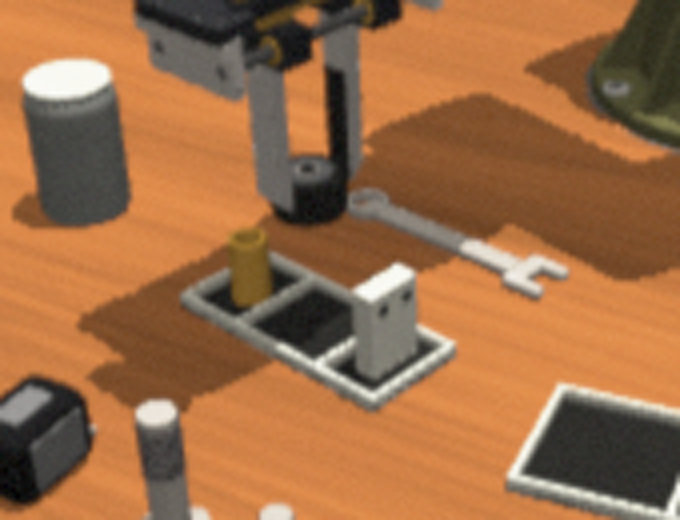

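The wheel is held level at (312,190), above the middle compartment.

arm_command(
  increments=[
    {"slide": [0.001,0,-0.025],"yaw": 0,"gripper": 0.3},
    {"slide": [0.001,0,-0.05],"yaw": 0,"gripper": 0.3},
    {"slide": [0.001,0,-0.07],"yaw": 0,"gripper": 0.3},
    {"slide": [0.001,0,-0.08],"yaw": 0,"gripper": 0.3},
    {"slide": [0.001,0,-0.08],"yaw": 0,"gripper": 0.3},
  ],
)

```text
time_s: 18.6
ee_pos: [0.4639, -0.1084, 0.0239]
eef_rot: [3.142, 0.0, 1.372]
force: [-0.3, 1.1, -0.1]
grip_width: 0.0455
```

arm_command(
  increments=[
    {"slide": [0,0,-0.004],"yaw": 0,"gripper": 0.3},
    {"slide": [0,0,-0.006],"yaw": 0,"gripper": 0.3},
    {"slide": [0,0,-0.007],"yaw": 0,"gripper": 0.3},
    {"slide": [0,0,-0.007],"yaw": 0,"gripper": 0.3},
  ],
)

```text
time_s: 19.1
ee_pos: [0.4637, -0.1083, 0.0169]
eef_rot: [3.141, 0.0, 1.372]
force: [-1.7, 0.8, 4.8]
grip_width: 0.0453
```

arm_command(
  increments=[
    {"slide": [0,0,0],"yaw": 0,"gripper": 0.6},
    {"slide": [0,0,0],"yaw": 0,"gripper": 0.65},
    {"slide": [0,0,0],"yaw": 0,"gripper": 0.65},
    {"slide": [0,0,0.03],"yaw": 0,"gripper": 0.65},
    {"slide": [0,0,0.07],"yaw": 0,"gripper": 0.65},
    {"slide": [0,0,0.12],"yaw": 0,"gripper": 0.8},
    {"slide": [0,0,0.155],"yaw": 0,"gripper": 0.8},
    {"slide": [0,0,0.155],"yaw": 0,"gripper": 0.8},
  ],
)

```text
time_s: 20.1
ee_pos: [0.4646, -0.1085, 0.1737]
eef_rot: [3.137, 0.0, 1.372]
force: [0.1, 0.2, 0.0]
grip_width: 0.0751
```

arm_command(
  increments=[
    {"slide": [0.03,0.05,0],"yaw": 0.1,"gripper": 0.85},
    {"slide": [0.06,0.1,0],"yaw": 0.2,"gripper": 0.85},
    {"slide": [0.09,0.15,0],"yaw": 0.3,"gripper": 0.85},
    {"slide": [0.125,0.2,0],"yaw": 0.34,"gripper": 0.85},
    {"slide": [0.162,0.2595,0],"yaw": 0.34,"gripper": 0.85},
    {"slide": [0.162,0.2595,-0.05],"yaw": 0.34,"gripper": 0.85},
    {"slide": [0.162,0.2595,-0.1],"yaw": 0.34,"gripper": 0.85},
    {"slide": [0.162,0.2595,-0.1],"yaw": 0.34,"gripper": 0.85},
  ],
)

```text
time_s: 21.1
ee_pos: [0.6231, 0.1509, 0.0666]
eef_rot: [-3.133, 0.0, 1.712]
force: [-0.6, -0.2, 1.6]
grip_width: 0.0799
```

arm_command(
  increments=[
    {"slide": [0,0,-0.02],"yaw": 0,"gripper": 0.85},
    {"slide": [0,0,-0.04],"yaw": 0,"gripper": 0.85},
    {"slide": [0,0,-0.06],"yaw": 0,"gripper": 0.85},
    {"slide": [0,0,-0.06],"yaw": 0,"gripper": 0.85},
    {"slide": [0,0,-0.06],"yaw": 0,"gripper": 0.4},
    {"slide": [0,0,-0.06],"yaw": 0,"gripper": 0.4},
    {"slide": [0,0,-0.06],"yaw": 0,"gripper": 0.4},
    {"slide": [0,0,-0.06],"yaw": 0,"gripper": 0.4},
  ],
)

```text
time_s: 22.1
ee_pos: [0.626, 0.1513, 0.0122]
eef_rot: [3.14, -0.0, 1.712]
force: [-0.2, -0.3, 5.1]
grip_width: 0.0575
```

arm_command(
  increments=[
    {"slide": [0,0,0],"yaw": 0,"gripper": 0.4},
    {"slide": [0,0,0.025],"yaw": 0,"gripper": 0.4},
    {"slide": [0,0,0.06],"yaw": 0,"gripper": 0.4},
    {"slide": [0,0,0.09],"yaw": 0,"gripper": 0.4},
    {"slide": [-0.046,-0.015,0.09],"yaw": 0,"gripper": 0.4},
    {"slide": [-0.092,-0.03,0.09],"yaw": 0,"gripper": 0.4},
    {"slide": [-0.1385,-0.0445,0.09],"yaw": 0,"gripper": 0.4},
    {"slide": [-0.1385,-0.0445,0.08],"yaw": 0,"gripper": 0.4},
  ],
)

```text
time_s: 23.1
ee_pos: [0.4852, 0.1062, 0.0918]
eef_rot: [3.141, 0.0, 1.712]
force: [0.7, 0.9, -1.5]
grip_width: 0.0569
```

arm_command(
  increments=[
    {"slide": [0,0,-0.025],"yaw": 0,"gripper": 0.4},
    {"slide": [0,0,-0.05],"yaw": 0,"gripper": 0.4},
    {"slide": [0,0,-0.07],"yaw": 0,"gripper": 0.4},
    {"slide": [0,0,-0.07],"yaw": 0,"gripper": 0.4},
    {"slide": [0,0,-0.07],"yaw": 0,"gripper": 0.4},
  ],
)

```text
time_s: 23.72
ee_pos: [0.4877, 0.1069, 0.022]
eef_rot: [3.141, -0.0, 1.712]
force: [-0.2, 0.5, -1.2]
grip_width: 0.0575
```

arm_command(
  increments=[
    {"slide": [0,0,-0.004],"yaw": 0,"gripper": 0.4},
    {"slide": [0,0,-0.006],"yaw": 0,"gripper": 0.4},
    {"slide": [0,0,-0.0068],"yaw": 0,"gripper": 0.4},
    {"slide": [0,0,-0.0068],"yaw": 0,"gripper": 0.4},
  ],
)

```text
time_s: 24.22
ee_pos: [0.4872, 0.1068, 0.0151]
eef_rot: [3.141, 0.0, 1.712]
force: [-3.0, 0.5, 5.0]
grip_width: 0.0572
```

arm_command(
  increments=[
    {"slide": [0,0,0],"yaw": 0,"gripper": 0.7},
    {"slide": [0,0,0],"yaw": 0,"gripper": 0.8},
    {"slide": [0,0,0],"yaw": 0,"gripper": 0.8},
    {"slide": [0,0,0.03],"yaw": 0,"gripper": 0.8},
    {"slide": [0,0,0.07],"yaw": 0,"gripper": 0.8},
    {"slide": [0,0,0.12],"yaw": 0,"gripper": 0.4},
    {"slide": [0,0,0.16],"yaw": 0,"gripper": 0.4},
    {"slide": [0,0,0.16],"yaw": 0,"gripper": 0.4},
  ],
)

```text
time_s: 25.22
ee_pos: [0.4883, 0.1069, 0.1774]
eef_rot: [3.136, -0.0, 1.712]
force: [-0.1, -0.0, -0.9]
grip_width: 0.0492
```

arm_command(
  increments=[
    {"slide": [0.05,-0.022,0],"yaw": 0,"gripper": 0.4},
    {"slide": [0.1,-0.044,0],"yaw": 0,"gripper": 0.4},
    {"slide": [0.15,-0.066,0],"yaw": 0,"gripper": 0.4},
    {"slide": [0.195,-0.087,0],"yaw": 0,"gripper": 0.4},
    {"slide": [0.195,-0.087,-0.04],"yaw": 0,"gripper": 0.4},
    {"slide": [0.195,-0.087,-0.085],"yaw": 0,"gripper": 0.4},
    {"slide": [0.195,-0.087,-0.085],"yaw": 0,"gripper": 0.4},
    {"slide": [0.195,-0.087,-0.085],"yaw": 0,"gripper": 0.4},
  ],
)

```text
time_s: 26.22
ee_pos: [0.6827, 0.0198, 0.0911]
eef_rot: [3.14, 0.0, 1.712]
force: [0.3, 0.5, 1.2]
grip_width: 0.0373
```

Run:
```python
from h import *
o=readout.get_obs();print(o["ee_pos"].round(4),o["eef_rot"].round(3))
c=shot("scene"); a=cv2.resize(c["color"][140:280,210:410],None,fx=4,fy=4,interpolation=cv2.INTER_CUBIC)
cv2.imwrite("pics/a6.png",a[...,::-1])
```

```text
[0.6827 0.0198 0.0911] [3.14  0.    1.712]
```

View pics/a6.png

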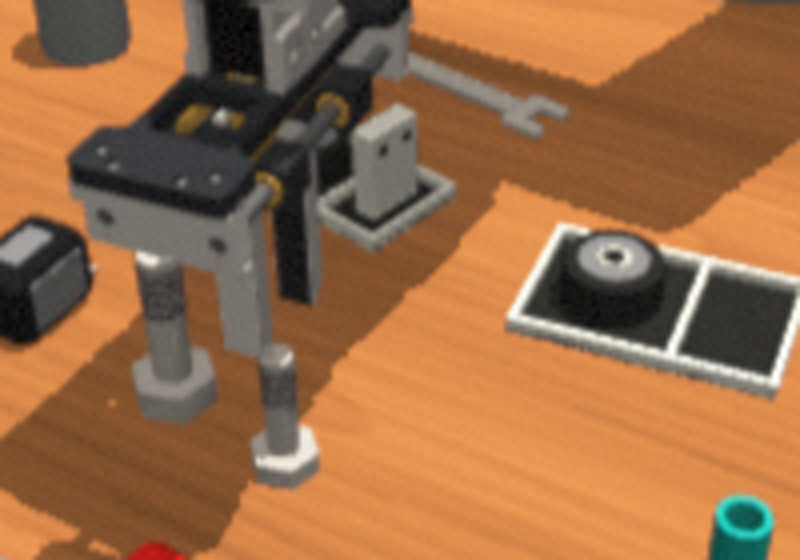

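The large wheel lies in its compartment (613,270). The fingertips' midpoint, lowered 18 mm, falls on the small bolt's top at (277,355), so the grasp is aligned.

arm_command(
  increments=[
    {"slide": [0,0,-0.02],"yaw": 0,"gripper": 0.4},
    {"slide": [0,0,-0.04],"yaw": 0,"gripper": 0.4},
    {"slide": [0,0,-0.05],"yaw": 0,"gripper": 0.4},
    {"slide": [0,0,-0.05],"yaw": 0,"gripper": 0.4},
    {"slide": [0,0,-0.05],"yaw": 0,"gripper": 0.0},
    {"slide": [0,0,-0.05],"yaw": 0,"gripper": 0.0},
    {"slide": [0,0,-0.05],"yaw": 0,"gripper": 0.0},
    {"slide": [0,0,-0.05],"yaw": 0,"gripper": 0.0},
  ],
)

```text
time_s: 27.28
ee_pos: [0.6824, 0.0197, 0.0401]
eef_rot: [3.141, 0.0, 1.712]
force: [-0.2, 0.7, 3.4]
grip_width: 0.0157
```

arm_command(
  increments=[
    {"slide": [0,0,0],"yaw": 0,"gripper": 0.0},
    {"slide": [0,0,0.02],"yaw": 0,"gripper": 0.0},
    {"slide": [0,0,0.05],"yaw": 0,"gripper": 0.0},
    {"slide": [0,0,0.09],"yaw": 0,"gripper": 0.0},
    {"slide": [0,0,0.13],"yaw": 0,"gripper": 0.0},
    {"slide": [0,0,0.13],"yaw": 0,"gripper": 0.0},
  ],
)

```text
time_s: 28.02
ee_pos: [0.6833, 0.0198, 0.1745]
eef_rot: [3.135, 0.001, 1.712]
force: [0.6, 0.4, -1.2]
grip_width: 0.0157
```

arm_command(
  increments=[
    {"slide": [-0.04,0.031,0],"yaw": 0,"gripper": 0.0},
    {"slide": [-0.08,0.062,0],"yaw": 0,"gripper": 0.0},
    {"slide": [-0.12,0.093,0],"yaw": 0,"gripper": 0.0},
    {"slide": [-0.16,0.124,0],"yaw": 0,"gripper": 0.0},
    {"slide": [-0.205,0.158,0],"yaw": 0,"gripper": 0.0},
    {"slide": [-0.205,0.158,-0.04],"yaw": 0,"gripper": 0.0},
    {"slide": [-0.205,0.158,-0.08],"yaw": 0,"gripper": 0.0},
    {"slide": [-0.205,0.158,-0.08],"yaw": 0,"gripper": 0.0},
  ],
)

```text
time_s: 29.02
ee_pos: [0.4754, 0.1773, 0.0874]
eef_rot: [-3.136, 0.001, 1.712]
force: [1.3, 0.1, -0.4]
grip_width: 0.0153
```

arm_command(
  increments=[
    {"slide": [0,0,-0.02],"yaw": 0,"gripper": 0.0},
    {"slide": [0,0,-0.04],"yaw": 0,"gripper": 0.0},
    {"slide": [0,0,-0.04],"yaw": 0,"gripper": 0.0},
    {"slide": [0,0,-0.04],"yaw": 0,"gripper": 0.0},
  ],
)

```text
time_s: 29.52
ee_pos: [0.4779, 0.1779, 0.0512]
eef_rot: [3.14, -0.0, 1.712]
force: [0.5, 0.2, -1.0]
grip_width: 0.0154
```

arm_command(
  increments=[
    {"slide": [0,0,-0.005],"yaw": 0,"gripper": 0.0},
    {"slide": [0,0,-0.007],"yaw": 0,"gripper": 0.0},
    {"slide": [0,0,-0.008],"yaw": 0,"gripper": 0.0},
    {"slide": [0,0,-0.008],"yaw": 0,"gripper": 0.0},
    {"slide": [0,0,-0.008],"yaw": 0,"gripper": 0.0},
  ],
)

```text
time_s: 30.15
ee_pos: [0.4774, 0.1779, 0.043]
eef_rot: [3.141, -0.0, 1.712]
force: [-6.3, -1.6, 16.4]
grip_width: 0.0156
```

Contact with the floor (16 N up); release and rise.

arm_command(
  increments=[
    {"slide": [0,0,0.0005],"yaw": 0,"gripper": 0.3},
    {"slide": [0,0,0.0005],"yaw": 0,"gripper": 0.4},
    {"slide": [0,0,0.0005],"yaw": 0,"gripper": 0.4},
    {"slide": [0,0,0.0005],"yaw": 0,"gripper": 0.4},
    {"slide": [0,0,0.03],"yaw": 0,"gripper": 0.4},
    {"slide": [0,0,0.07],"yaw": 0,"gripper": 0.4},
    {"slide": [0,0,0.12],"yaw": 0,"gripper": 0.4},
    {"slide": [0,0,0.16],"yaw": 0,"gripper": 0.4},
  ],
)

```text
time_s: 31.15
ee_pos: [0.4772, 0.1778, 0.2036]
eef_rot: [3.141, -0.0, 1.712]
force: [0.2, 0.6, 0.6]
grip_width: 0.0375
```

arm_command(
  increments=[
    {"slide": [-0.03,0.06,0],"yaw": 0,"gripper": 0.4},
    {"slide": [-0.06,0.12,0],"yaw": 0,"gripper": 0.4},
    {"slide": [-0.09,0.18,0],"yaw": 0,"gripper": 0.4},
    {"slide": [-0.12,0.24,0],"yaw": 0,"gripper": 0.4},
    {"slide": [-0.15,0.3,0],"yaw": 0,"gripper": 0.4},
    {"slide": [-0.15,0.3,0],"yaw": 0,"gripper": 0.4},
    {"slide": [-0.15,0.3,0],"yaw": 0,"gripper": 0.4},
  ],
)

```text
time_s: 32.02
ee_pos: [0.3266, 0.4782, 0.2012]
eef_rot: [-3.141, 0.001, 1.714]
force: [0.7, -0.3, -0.5]
grip_width: 0.0374
```

Run:
```python
from meas import *
import pickle
s=shot("scene"); c=shot("top"); pickle.dump(c,open("top1.pkl","wb"))
a=cv2.resize(s["color"][110:270,180:440],None,fx=2.6,fy=2.6,interpolation=cv2.INTER_CUBIC)
b=cv2.resize(c["color"][135:265,235:465],None,fx=2.94,fy=2.94,interpolation=cv2.INTER_CUBIC)[:, :676]
w=min(a.shape[1],b.shape[1]); cv2.imwrite("pics/f.png",cv2.resize(np.vstack([a[:,:w],b[:,:w]]),None,fx=.74,fy=.74)[...,::-1])
T2=((483.6,134.3),8.1);T3=((463.4,-108.5),-11.3)
def loc(p,T):
    d=np.array(p)-T[0]; r=np.radians(T[1]); return np.round([d[0]*np.cos(r)+d[1]*np.sin(r),-d[0]*np.sin(r)+d[1]*np.cos(r)],1)
def run(n,P,z,T,mask,r=9):
    u,v=proj(c,[np.array([*P,z*1000])/1000])[0].astype(int)
    try:
        k=blob(c,(u-r,v-r,u+r+1,v+r+1),mask); q=circ(world(c,k,z)); print(n,q,"in tray",loc(q[:2],T))
    except ValueError: print(n,"no blob")
hub=lambda h:(h[...,1]<70)&(h[...,2]>80)
run("WL",(487.5,106.6),.031,T2,hub); run("WS",(463.5,-108.5),.029,T3,hub,7)
run("bolttop",(477.4,177.9),.076,T2,grey(150),5)
run("sleeve",(452.4,-164.8),.048,T3,brass,8); run("spacer",(474.4,-52.7),.061,T3,grey(140),10)
```

```text
WL [488.  106.9  40.9] in tray [  0.5 -27.7]
WS [ 463.7 -109.    32.2] in tray [ 0.4 -0.4]
bolttop [477.8 179.1  17.5] in tray [ 0.6 45.2]
sleeve [ 453.4 -163.7   26.7] in tray [  1.  -56.1]
spacer [471.3 -51.5  39.5] in tray [-3.4 57.4]
```

View pics/f.png

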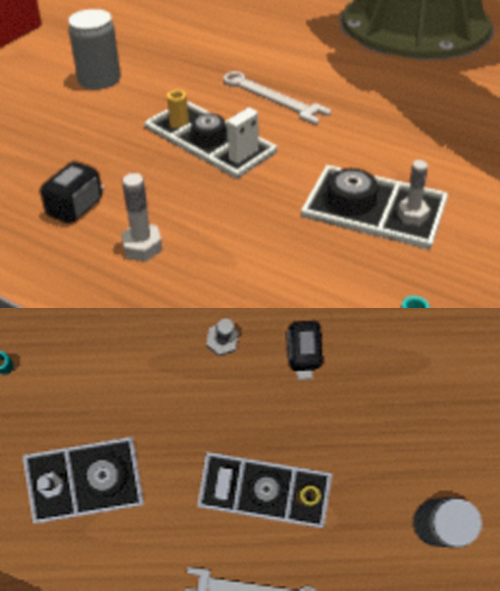

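All five parts stand or lie correctly in their compartments, within a few mm of centre. The tape and can are where they were, and the arm is clear. Handing in.

```bash
python3 -c "
from station import job
print(job.hand_in())"
```

```text
the job is handed in; nothing more can be done
None
```

Both caster kits are made up and the job is handed in. It took about 32 s of the 136 s allowed. No verdict came back, so what follows rests on my own last checks.

Positions measured in the last top view, in each tray's own frame (mm):

| Part | Tray and compartment | Measured x, y | Compartment centre |
|---|---|---|---|
| Large wheel | tray2, big | 0.5, -27.7 | 0, -28 |
| Axle bolt | tray2, small | 0.6, 45.2 | 0, +44 |
| Small wheel | tray3, middle | 0.4, -0.4 | 0, 0 |
| Sleeve | tray3, end | 1.0, -56.1 | 0, -57 |
| Spacer | tray3, other end | -3.4, 57.4 | 0, +57 |

- **Orientation:** the last scene view shows every part the same way up as it began, released, with the arm clear of everything.
- **Tape and can:** they look to be where they were. I judged this by eye and did not measure it.
- **Floor height:** I did not measure each part's height in its tray. I lowered each one to its pick-up height plus the 3 mm floor. The bolt pressed on the floor with about 16 N before release, and the other parts with about 1 to 6 N.
- **Disagreements:** the first spacer mask also caught the jaw edges and came out too long (51 mm instead of 40), so I redid it before the grasp. No final check failed or disagreed.

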